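# Set a handle blank between lathe centres and grease the tail centre

## Task

Get the mini lathe ready for turning a tool handle: lay the wooden handle blank in the two vee rests of the mini lathe and slide the tailstock up until the blank is held on both centres. Now that the tail centre sits in the wood, take the grease gun from the rack, press its coupler squarely onto the tilted grease nipple of the tailstock until it snaps home, and push the gun on against its spring through most of its stroke. Finish while still gripping the gun and holding it pressed in; leave the other things on the table alone.

Things in the scene. Friction and masses are not known exactly. Their poses are not given: they have to be found in the camera images.
- lathe: dark green bench lathe, fixed, stands anew each time. Origin on the table under the middle of the closed centres; y runs along the spindle axis (88 mm up) to the headstock (y +72 to +185 mm, 134 mm high), x across the bed, away from the robot at yaw 0. Bed rails 40 mm high at most; the bed's tail end is at y = -218 mm.
- vee_mid (a point): point midway between the two dark steel vee rests (at lathe y = +36 and -36 mm, 10 mm wide, 45 degree faces, tops 93 mm up, 60 mm free between them), on the axis of a blank that lies in them: lathe y = 0, 87.5 mm up. Orientation as the lathe's
- head_tip (a point): tip of the headstock's steel cone centre (12 mm long, 14 mm across at its base; it points to the tailstock), on the spindle axis at lathe y = +50 mm
- tail_tip (a point): tip of the tailstock's equal cone centre, which points to the headstock; its orientation is the lathe's
- tailstock (a joint): travel of the tailstock towards the headstock in m (0 farthest away; starts 0 to 0.015). It slides stiffly (about 4 N) and stays where it is left. With the blank held on both centres it stops at about 0.056; the tips are then about 100 mm apart. The range ends at 0.062.
- tail_wheel (a point): middle of the outer face of the tailstock's rear handwheel (black, 48 mm across, 12 mm thick, does not turn), on the spindle axis 93 mm behind the tail tip; orientation as the lathe's. Push it along lathe +y to slide the tailstock, whose body is 46 mm wide, 44 mm long and 113 mm high
- nipple (a point): brass grease nipple on the front top edge of the tailstock, towards the robot, and it travels with it. Origin: centre of its 10 mm ball head; its z axis points out of it along its own axis, 30 degrees from vertical (leaning to lathe -x). Neck 6 mm, hexagon 11 mm across corners from 9.5 mm below the ball centre, green boss 20 mm across from 18 mm below.
- blank: octagonal pale wooden blank for a tool handle, 24 mm across flats, 120 mm long, about 70 g, lying on the table; origin in the middle of its underside face, x along its length, z up. Both ends have an 11 mm centre hole, 12 mm deep, which the lathe's cones enter about 9 mm deep. Either end may go to the headstock.
- blank_mid (a point): middle of the blank's axis, 12 mm above its origin
- rack: drilled wooden tool rack, fixed, 172 x 86 mm foot, board top 95 mm above the table; origin on the table under its middle, x along its length. The gun hangs in the 32 mm hole at x = -38 mm; a green pencil stands at x = +30 mm and reaches 166 mm above the table.
- gun: push-type grease gun, 0.35 kg, hanging upright in the rack. Origin on its axis at the underside of its black flange (42 mm across, 5 thick), z up to the cap. Red grip 28 mm across, z = 5 to 50 mm, cap to 59; fingertips may bear on the flange. Below: steel barrel 26 mm across to z = -28, then the nozzle and coupler (23 across), mouth at z = -74.5. Lift it 80 mm or more to clear the rack
- gun_nozzle (a joint): stroke of the gun in m: 0 nozzle fully out, 0.012 pushed fully into the barrel; spring 10 N at the start, 16 N at the end
- gun_seat (a point): point on the nozzle, on the gun's axis 61 mm below the gun's origin while the stroke is 0, 13.5 mm above the coupler's mouth: the nipple's ball centre lies here when the coupler is snapped on. The mouth is an 18 mm funnel; four spring jaws 4.5 mm below the seat snap over the ball at roughly 7 to 10 N, more if askew.
- awl: awl with wooden handle, 111 mm, bystander
- slicker_1: wooden slicker, 53 mm, bystander
- wood_block: small brown wood block, 30 x 36 x 30 mm, bystander
Mind the look-alikes: they are no part of the job. What is shaped like the blank but green or pink is not meant. There is more than one size of the gun; the job needs the middle-sized.

How it is judged (in metres and radians):
On the way, in this order (a step that is already met when the one before it is completed fails the run):
1. the blank is held on both centres, tailstock slid up, fingers off the blank (x of blank_mid in the frame of lathe between -0.004 and 0.004 m and y of blank_mid in the frame of lathe between -0.007 and 0.007 m and z of blank_mid in the frame of lathe between 0.084 and 0.092 m and angle between the x axis of blank and the y axis of lathe, either way round below 0.05 rad and value of joint tailstock above 0.051 m and contact force between the fingers and blank below 0.5 N), for 0.2 s.
2. the coupler is snapped on the nipple and the gun pressed in through most of its stroke (distance between gun_seat and nipple below 0.004 m and angle between the z axis of gun and the z axis of nipple, either way round below 0.17 rad and value of joint gun_nozzle above 0.008 m and contact force between the fingers and gun above 2 N), for 0.5 s.
At the end, for the whole second after the job is handed in: The blank is on both centres (its middle within 4 mm of the spindle axis and 7 mm along it, parallel within 0.05 rad, tailstock travel over 51 mm); the coupler is snapped on (seat within 4 mm of the ball centre, axes within 0.17 rad), the gun's stroke is over 8 mm and the fingers still grip the gun (all of step 2 and x of blank_mid in the frame of lathe between -0.004 and 0.004 m and y of blank_mid in the frame of lathe between -0.007 and 0.007 m and z of blank_mid in the frame of lathe between 0.084 and 0.092 m and angle between the x axis of blank and the y axis of lathe, either way round below 0.05 rad and value of joint tailstock above 0.051 m); the arm keeps its last pose, push and grip.
It fails at once if the awl is disturbed (moved over 30 mm) (distance of awl from where it was at the start of the episode above 0.03 m).
It fails at once if the slicker is disturbed (moved over 30 mm) (distance of slicker_1 from where it was at the start of the episode above 0.03 m).
It fails at once if the wood block is disturbed (moved over 30 mm) (distance of wood_block from where it was at the start of the episode above 0.03 m).
It also fails if it takes over 64 s, if anything falls off the work surface, if the arm or the gripper's body presses on something with over 40 N, if the wrist force passes 120 N, or if a joint passes its speed limit or range.

## Robot

A 6-joint arm with a two-finger parallel gripper is mounted at the origin on the work surface; the furniture and walls round the work are solid. World frame = base frame: x ahead of the robot, y to its left, z up, the work surface at z = 0. Lengths are in m, angles in degrees, forces in N, time in s.
With the tool pointing down it reaches from about 0.35 to 0.975 m from the base axis. Payload 17.4 kg.
Tool frame: the origin (TCP) lies between the finger pads; the fingertips stand 17 mm ahead of it and the grasp point (between the pads) lies 2 mm behind it (nose_length is the distance from the TCP to the fingertips, in m); z points along the fingers, y is the line along which they close (so a half turn about z gives the same grasp; the last joint's range is limited). The gripper opens to 85 mm and grips with 20 to 120 N. Pads are 22 mm wide; open, the fingers measure 114 mm over their backs; the gripper's body (76 mm by 85 mm) begins 54 mm behind the grasp point. The pads swing forward as they close: fully open they stand 13 mm farther back than shut.
Start: joints at [-73.9, 6.646, 82.598, -0, 90.757, -2.166], TCP at [0.212, -0.641, 0.248] pointing down, gripper open.
Joint ranges: [-162.19, 162.19], [-47.58, 125.68], [4.15, 143.07], [-65.23, 245.23], [0.69, 171.88], [-170.13, 170.13]. Speed limits (degrees/s): [108.29, 108.29, 127.2, 180, 180, 180].

## Interface

Orientations are given as a 3x3 rotation matrix whose columns are the frame's x, y, z axes.
In Python, from rig import * gives the robot as it stands. The module is installed in compiled form; this text tells all that it offers.
- The arm moves only by the tool carry_out, never from a script. Its argument "deltas" is a list of rows, each an object of numbers: "dx", "dy", "dz": the shift along the world's x, y, z in units of 25 mm (1.0 is 25 mm); "turn": the turn about the world's z in units of 6 degrees (1.0 is 6 degrees); "jaw": the opening, from 0 (shut) to 1 (fully open). In form: [{"dx": .., "dy": .., "dz": .., "turn": .., "jaw": ..}, ...]. A call has 1 to 10 rows; each row shifts and turns the commanded pose from where the row before left it; what a row does not reach is not made up. A row lasts 1/10 s, in which the tool goes at most 50 mm and 8.59 degrees, less where a joint would pass 70% of its speed; a pose out of reach is approached as far as the arm can. A call is refused whole if a number of a shift passes 1 or a number of a turn 1, either way. A call with a gripper value outside its range is refused whole. The fingers move at their own pace and stop on an object; "force" is the grip in N (left out, the last holds). Time passes only in rows, so rows that do not move let the fingers close. It gives the time, the measured TCP pose, the force, the opening and the grip force at its end, in the units of the state.
- get_state(): the state, without advancing time (a new reading comes with each control period).
- grab_frame(name): name is "scene" or "top" or "wrist"; returns the picture (480x640x3 uint8, red, green, blue); there is no depth.
- camera_info(name): a dict with "fx", "fy", "cx", "cy" (pixels), "D" ([k1, k2, p1, p2, k3] as OpenCV has them; the pictures are not rectified), "xyz" and "rotation" of the camera in the world; the wrist camera has in their place "tool_from_camera" (4x4, takes a point from camera to tool coordinates, whose origin is the TCP and whose axes are the flange's). Camera axes: x right, y down, z forward; pixel columns grow to the right and rows downward; lengths in m; the calibration is good to about 2 mm. A picture is of the moment at which its call begins: read the wrist's pose just before it. camera_info takes no time and is no camera call.
- sign_off(): hands the job in; it is judged then, once.
Trained networks look in the newest picture that a camera, given by its name, has taken for a name from the list of things; names that differ only in an ending like _2 or _b are one class to them, and where a whole thing is asked for, a point or a joint stands for the part that bears it (a point fixed in the world has none). Each returns a list of dicts, best first, with "confidence" (0 to 1); they miss things now and then, are a little off and sometimes report something else, mostly with a low value. They report only what shows in the picture. A call takes as long as a camera call. They do not tell look-alikes from the thing itself.
- recognise(camera, name): "centre" ([x, y, z] in m, in world coordinates, good to about 4 mm: the middle of the surface that is visible of it).
- regions_of(camera, name): "region" (480x640 bool, what is visible of it).
- mark_of(camera, name): "centre" ([x, y, z] in m, in world coordinates, good to about 4 mm: a listed point, or the origin of a listed thing).
The state is a dict: "time_s": time; "qpos": joint angles; "qvel": joint speeds; "effort": joint torques, N m; "ee_pos": TCP position; "eef_rot": TCP orientation; "force": force on the tool from outside, world axes, zero at the start; "torque": the same for the moment, N m; "finger_gap": finger opening in m; "gripper_force": force on a finger pad.
Only numpy, scipy, OpenCV 4.12 (cv2) and the standard library are available. Lean on these libraries where they do the work, as an engineer would, in place of code of your own. Each camera call takes 0.05 s, during which the arm holds its last target. There are 200 camera calls.

## Working session

There is one attempt and no reset: what is moved stays moved. The work goes in short steps, Python scripts to look and compute and a tool call to move; the robot and the scene stay as the last step left them, time stands still between calls to the robot, and variables do not carry over. Pictures are saved under pics/ and viewed, at most 10 in all, crops included, and the job is handed in when it is done.

Besides the shell and the picture viewer there is one more tool, called after "Emit:" by a JSON object that holds its "name" and its "arguments". carry_out: Moves the arm, as the interface text tells. Its arguments: {"type":"object","properties":{"deltas":{"type":"array"},"force":{"type":"number"}},"required":["deltas"]}

```bash
mkdir -p pics
cat > h.py <<'E'
from rig import *
import numpy as np, cv2
def save(cam,name):
    im=grab_frame(cam); cv2.imwrite(f'pics/{name}.png',im[:,:,::-1]); return im
def K(c): return np.array([[c['fx'],0,c['cx']],[0,c['fy'],c['cy']],[0,0,1.]])
def campose(cam):
    c=camera_info(cam)
    if cam=='wrist':
        s=get_state(); T=np.eye(4);T[:3,:3]=s['eef_rot'];T[:3,3]=s['ee_pos']
        T=T@np.array(c['tool_from_camera']); return T[:3,:3],T[:3,3],c
    return np.array(c['rotation']),np.array(c['xyz']),c
def ray(cam,uv):
    R,t,c=campose(cam)
    p=cv2.undistortPoints(np.array(uv,float).reshape(-1,1,2),K(c),np.array(c['D']))[:,0]
    return t,np.c_[p,np.ones(len(p))]@R.T
def onz(cam,uv,z):
    t,d=ray(cam,uv); return t+d*((z-t[2])/d[:,2])[:,None]
def proj(cam,P):
    R,t,c=campose(cam); X=(np.array(P,float).reshape(-1,3)-t)@R
    return cv2.projectPoints(X,np.zeros(3),np.zeros(3),K(c),np.array(c['D']))[0][:,0]
E
python3 - <<'E'
from h import *
np.set_printoptions(precision=4,suppress=True)
a=save('scene','s0');b=save('top','t0')
for c in('scene','top'):
    i=camera_info(c);print(c,i['fx'],np.array(i['xyz']),np.array(i['rotation'])[:,2])
    for n in('lathe','vee_mid','head_tip','tail_tip','tail_wheel','nipple','blank','blank_mid','rack','gun','gun_seat','awl','slicker_1','wood_block'):
        try:
            print(n,[(np.array(d['centre']).round(4).tolist(),round(d['confidence'],2)) for d in mark_of(c,n)][:5])
        except Exception as e: print(n,e)
s=get_state();print(s['eef_rot'],s['finger_gap'],s['force'])
print(camera_info('wrist')['tool_from_camera'])
E
```

```text
scene 433.0809763207412 [-0.0512  0.8947  0.7864] [ 0.4104 -0.7217 -0.5574]
lathe [([0.5518, 0.0027, -0.004], 0.77)]
vee_mid [([0.5533, 0.0077, 0.0845], 0.8), ([0.3941, -0.1744, 0.0003], 0.45)]
head_tip [([0.5405, 0.0541, 0.0898], 0.97)]
tail_tip [([0.5676, -0.0893, 0.0894], 0.84)]
tail_wheel [([0.5834, -0.1746, 0.0855], 0.89), ([0.5097, -0.3334, 0.0104], 0.48)]
nipple [([0.5439, -0.1383, 0.1312], 0.56)]
blank [([0.3719, -0.294, 0.0022], 0.7)]
blank_mid [([0.5093, -0.3381, 0.0114], 0.79), ([0.3666, -0.2964, 0.0072], 0.53)]
rack [([0.5942, 0.3128, 0.0001], 0.92)]
gun [([0.5638, 0.3078, 0.0964], 0.94), ([0.5175, 0.4133, 0.11], 0.64), ([0.4514, 0.3322, 0.0582], 0.52)]
gun_seat [([0.5162, 0.4136, 0.0222], 0.71), ([0.4509, 0.3385, 0.0118], 0.6)]
awl [([0.6801, 0.1564, 0.0016], 0.41)]
slicker_1 [([0.3837, 0.1855, -0.0011], 0.42)]
wood_block [([0.3948, -0.1741, 0.0036], 0.56)]
top 534.1027677151401 [0.1981 0.0443 1.3243] [ 0.2107 -0.019  -0.9774]
lathe [([0.5522, 0.0026, -0.0034], 0.57), ([0.5101, -0.3327, -0.0013], 0.34)]
vee_mid [([0.5494, 0.0039, 0.0865], 0.8), ([0.5547, 0.0062, -0.0032]
[... 374 characters left out ...]
 0.92), ([0.1989, -0.2748, 0.0134], 0.61)]
rack [([0.5952, 0.3069, -0.0], 0.86)]
gun [([0.5149, 0.4141, 0.1104], 0.9), ([0.5546, 0.3091, 0.0948], 0.82), ([0.4544, 0.336, 0.0577], 0.65)]
gun_seat [([0.4513, 0.3377, 0.0104], 0.57), ([0.5172, 0.4155, 0.0182], 0.53)]
awl [([0.6836, 0.1561, -0.0043], 0.63), ([0.5512, 0.0005, 0.0875], 0.28)]
slicker_1 [([0.3822, 0.1859, -0.0006], 0.58)]
wood_block [([0.3919, -0.1663, -0.0007], 0.69)]
[[ 0.9496  0.3135  0.    ]
 [ 0.3135 -0.9496 -0.    ]
 [ 0.      0.     -1.    ]] 0.08550651722005367 [-0.2707 -0.575   0.3039]
[[-0.0002 -0.9509 -0.3096  0.0796]
 [ 1.     -0.0001 -0.0003 -0.0002]
 [ 0.0003 -0.3096  0.9509 -0.1261]
 [ 0.      0.      0.      1.    ]]
```

View pics/s0.png

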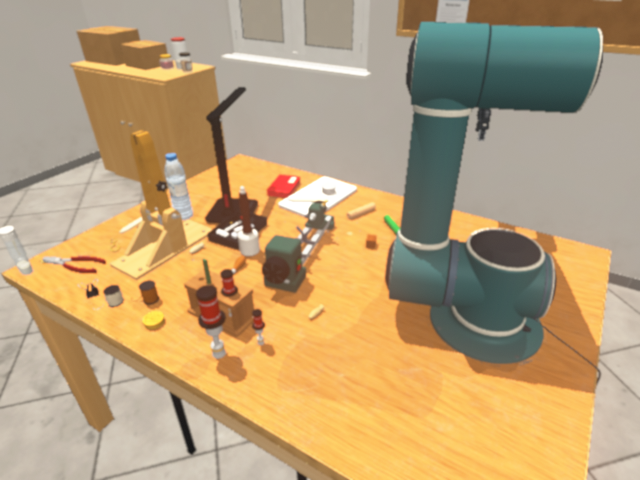

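View pics/t0.png

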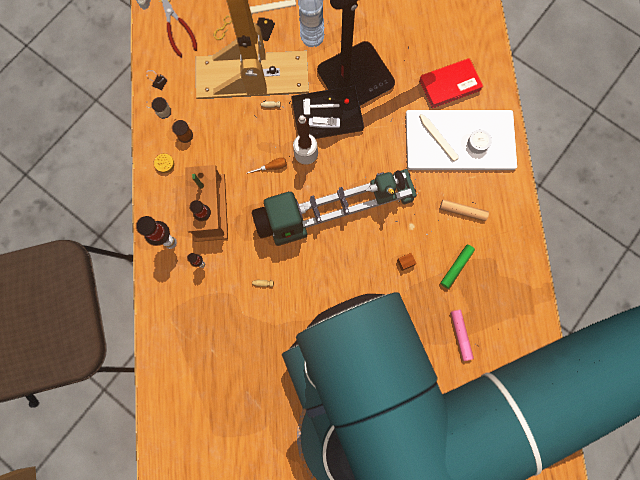

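Run:
```python
from h import *
np.set_printoptions(precision=4,suppress=True)
for c in('top','scene'):
    grab_frame(c)
    for d in regions_of(c,'blank')[:4]:
        v,u=np.nonzero(d['region']);P=onz(c,np.c_[u,v],0.016)[:,:2]
        r=cv2.minAreaRect(P.astype(np.float32)*1000)
        m=P.mean(0);w,V=np.linalg.eigh(np.cov((P-m).T));a=V[:,1]
        print(c,len(u),u.mean(),v.mean(),d['confidence'],m,np.degrees(np.arctan2(a[1],a[0]))%180,r)
L={n:[] for n in('lathe','vee_mid','head_tip','tail_tip','tail_wheel','nipple')}
Y={'lathe':0,'vee_mid':0,'head_tip':.05}
```

```text
top 568 461.76408450704224 335.2130281690141 0.98 [ 0.1995 -0.2761] 5.72627612003771 ((199.95578002929688, -275.7499694824219), (120.30762481689453, 27.939613342285156), 5.269481658935547)
top 493 457.72819472616635 265.6186612576065 0.6 [ 0.368 -0.295] 136.6307290416797 ((366.035400390625, -294.8798828125), (27.79166030883789, 124.65498352050781), 47.5474967956543)
top 526 464.3174904942966 209.82699619771864 0.59 [ 0.5068 -0.3356] 68.5734464862293 ((507.0155334472656, -335.1145324707031), (123.37478637695312, 29.496967315673828), 68.53355407714844)
scene 174 360.45402298850576 210.16091954022988 0.7 [ 0.509  -0.3329] 71.13584581707745 ((509.3023681640625, -336.8074951171875), (135.02464294433594, 37.16569519042969), 70.45606231689453)
scene 153 391.5686274509804 223.09803921568627 0.64 [ 0.3788 -0.3049] 132.02921202004532 ((379.9281921386719, -306.6678466796875), (31.781282424926758, 118.86936950683594), 45.75336837768555)
scene 525 316.8304761904762 214.33904761904762 0.15 [ 0.6307 -0.2326] 115.97475914346813 ((634.8279418945312, -237.06390380859375), (74.8061294555664, 195.23553466796875), 29.193933486938477)
```

Emit:
{"name": "carry_out", "arguments": {"deltas": [{"dx":1,"dy":1,"turn":0.84,"jaw":1},{"dx":1,"dy":1,"turn":0.84,"jaw":1},{"dx":1,"dy":1,"turn":0.84,"jaw":1},{"dx":1,"dy":1,"turn":0.84,"jaw":1},{"dx":1,"dy":1,"turn":0.84,"jaw":1},{"dx":1,"dy":1,"turn":0.84,"jaw":1},{"dx":1,"dy":1,"turn":0.84,"jaw":1},{"dx":1,"dy":1,"turn":0.84,"jaw":1},{"dx":1,"dy":1,"turn":0.84,"dz":-0.5,"jaw":1},{"dx":1,"dy":1,"turn":0.84,"dz":-0.5,"jaw":1}], "force": 60}}

```text
invalid input
```

Emit:
{"name": "carry_out", "arguments": {"deltas": [{"dx":0.9,"dy":1,"dz":-0.5,"jaw":1},{"dx":0.9,"dy":1,"dz":-0.5,"jaw":1},{"jaw":1},{"jaw":1}]}}

```text
invalid input
```

Emit:
{"name": "carry_out", "arguments": {"deltas": [{"dx":1,"dy":1,"dz":0,"turn":0.84,"jaw":1},{"dx":1,"dy":1,"dz":0,"turn":0.84,"jaw":1},{"dx":1,"dy":1,"dz":0,"turn":0.84,"jaw":1}], "force": 60}}

```text
time_s: 2.0
ee_pos: [0.2871, -0.5651, 0.2482]
eef_rot: [[0.833, 0.553, 0.0], [0.553, -0.833, 0.0], [0.0, -0.0, -1.0]]
force: [-0.9, 0.6, 0.2]
finger_gap: 0.0854
gripper_force: 0.0
```

Emit:
{"name": "carry_out", "arguments": {"deltas": [{"dx":0.95,"dy":1,"dz":-0.3,"turn":0.65,"jaw":1},{"dx":0.95,"dy":1,"dz":-0.3,"turn":0.65,"jaw":1},{"dx":0.95,"dy":1,"dz":-0.3,"turn":0.65,"jaw":1},{"dx":0.95,"dy":1,"dz":-0.3,"turn":0.65,"jaw":1},{"dx":0.95,"dy":1,"dz":-0.3,"turn":0.65,"jaw":1},{"dx":0.95,"dy":1,"dz":-0.3,"turn":0.65,"jaw":1},{"dx":0.95,"dy":1,"dz":-0.3,"turn":0.65,"jaw":1},{"dx":0.95,"dy":1,"dz":-0.3,"turn":0.65,"jaw":1},{"dx":0.95,"dy":1,"dz":-0.3,"turn":0.65,"jaw":1},{"dx":0,"dy":0,"dz":0,"turn":0,"jaw":1}]}}

```text
time_s: 3.0
ee_pos: [0.5021, -0.3383, 0.1797]
eef_rot: [[0.362, 0.932, -0.001], [0.932, -0.362, 0.001], [0.001, -0.001, -1.0]]
force: [0.4, 0.4, 0.2]
finger_gap: 0.0853
gripper_force: 0.0
```

Run:
```python
from h import *
np.set_printoptions(precision=4,suppress=True)
s=get_state();print(s['ee_pos'],s['qpos'],s['qvel'])
save('wrist','w1')
c='wrist'
for d in regions_of(c,'blank')[:3]:
    v,u=np.nonzero(d['region']);P=onz(c,np.c_[u,v],0.020)[:,:2]
    r=cv2.minAreaRect(P.astype(np.float32)*1000)
    m=P.mean(0);w,V=np.linalg.eigh(np.cov((P-m).T));a=V[:,1]
    print(c,len(u),u.mean(),v.mean(),d['confidence'],m,np.degrees(np.arctan2(a[1],a[0]))%180,r)
print(mark_of(c,'blank_mid'))
for n in('lathe','vee_mid','head_tip','tail_tip','tail_wheel','nipple'):print(n,mark_of(c,n))
```

```text
[ 0.5021 -0.3383  0.1797] [-36.4014  -0.4217  96.3395   0.043   84.159  -15.202 ] [-3.1724 -0.8311 -0.4222 -1.0728  0.9326  0.6543]
wrist 5516 328.0670775924583 203.32632342277012 0.93 [ 0.509  -0.3351] 67.7324017261162 ((507.7868347167969, -338.0848388671875), (122.44100189208984, 25.388885498046875), 67.56957244873047)
wrist 436 6.9610091743119265 246.74770642201835 0.91 [ 0.2681 -0.2752] 49.76157683904402 ((268.2872619628906, -277.0862121582031), (27.56529998779297, 13.422773361206055), 54.38064193725586)
wrist 5701 132.8561655849851 222.34099280827925 0.55 [ 0.3701 -0.2946] 137.76459370745755 ((369.9495544433594, -294.3312072753906), (28.38892936706543, 125.03868103027344), 47.23363494873047)
[{'centre': [0.5131, -0.3346, 0.0149], 'confidence': 0.76}, {'centre': [0.3742, -0.2947, 0.0174], 'confidence': 0.62}]
lathe []
vee_mid [{'centre': [0.5128, -0.3343, -0.0012], 'confidence': 0.42}]
head_tip []
tail_tip []
tail_wheel []
nipple []
```

View pics/w1.png

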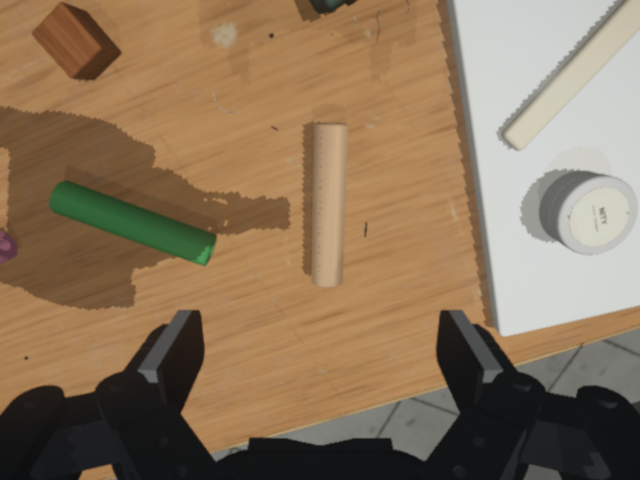

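Emit:
{"name": "carry_out", "arguments": {"deltas": [{"dx":0.26,"dy":0.36,"dz":-0.8,"turn":-0.15,"jaw":1},{"dx":0.26,"dy":0.36,"dz":-1,"turn":0,"jaw":1},{"dx":0,"dy":0,"dz":-1,"turn":0,"jaw":1},{"dx":0,"dy":0,"dz":-1,"turn":0,"jaw":1},{"dx":0,"dy":0,"dz":-1,"turn":0,"jaw":1},{"dx":0,"dy":0,"dz":-1,"turn":0,"jaw":1},{"dx":0,"dy":0,"dz":-0.5,"turn":0,"jaw":1},{"dx":0,"dy":0,"dz":0,"turn":0,"jaw":1}]}}

```text
time_s: 4.25
ee_pos: [0.5125, -0.3227, 0.0218]
eef_rot: [[0.382, 0.924, -0.002], [0.924, -0.382, 0.001], [0.001, -0.003, -1.0]]
force: [0.2, 0.5, 0.9]
finger_gap: 0.085
gripper_force: 0.0
```

Emit:
{"name": "carry_out", "arguments": {"deltas": [{"dx":0,"dy":0,"dz":0,"turn":0,"jaw":0},{"dx":0,"dy":0,"dz":0,"turn":0,"jaw":0},{"dx":0,"dy":0,"dz":0,"turn":0,"jaw":0},{"dx":0,"dy":0,"dz":0,"turn":0,"jaw":0},{"dx":0,"dy":0,"dz":0,"turn":0,"jaw":0}]}}

```text
time_s: 4.75
ee_pos: [0.5137, -0.3232, 0.0242]
eef_rot: [[0.381, 0.924, 0.001], [0.924, -0.381, -0.001], [-0.0, 0.001, -1.0]]
force: [0.4, -0.7, 6.1]
finger_gap: 0.0222
gripper_force: 59.5
```

Emit:
{"name": "carry_out", "arguments": {"deltas": [{"dx":0,"dy":0,"dz":0.6,"turn":0,"jaw":0},{"dx":0,"dy":0,"dz":1,"turn":0,"jaw":0},{"dx":0.2,"dy":0.6,"dz":1,"turn":0.6,"jaw":0},{"dx":0.3,"dy":1,"dz":1,"turn":0.8,"jaw":0},{"dx":0.3,"dy":1,"dz":1,"turn":0.8,"jaw":0},{"dx":0.3,"dy":1,"dz":1,"turn":0.8,"jaw":0},{"dx":0.3,"dy":1,"dz":1,"turn":0.8,"jaw":0},{"dx":0.3,"dy":1,"dz":1,"turn":0.8,"jaw":0},{"dx":0.3,"dy":1,"dz":0.4,"turn":0.6,"jaw":0},{"dx":0.1,"dy":1,"dz":0,"turn":0.4,"jaw":0}]}}

```text
time_s: 5.75
ee_pos: [0.5665, -0.132, 0.2265]
eef_rot: [[-0.197, 0.98, 0.003], [0.98, 0.197, -0.001], [-0.002, 0.003, -1.0]]
force: [-0.3, -0.8, -0.6]
finger_gap: 0.0225
gripper_force: 59.0
```

Emit:
{"name": "carry_out", "arguments": {"deltas": [{"dx":0,"dy":1,"dz":0,"turn":0,"jaw":0},{"dx":0,"dy":0.6,"dz":0,"turn":0,"jaw":0},{"dx":0,"dy":0,"dz":0,"turn":0,"jaw":0},{"dx":0,"dy":0,"dz":0,"turn":0,"jaw":0}]}}

```text
time_s: 6.15
ee_pos: [0.5657, -0.0933, 0.2237]
eef_rot: [[-0.194, 0.981, 0.0], [0.981, 0.194, -0.0], [-0.0, 0.0, -1.0]]
force: [-0.0, -0.1, -0.9]
finger_gap: 0.0223
gripper_force: 59.0
```

```bash
cat > fit.py <<'E'
from h import *
from scipy.optimize import least_squares
np.set_printoptions(precision=4,suppress=True)
s=get_state();print(s['ee_pos'],s['eef_rot'][0],s['finger_gap'],s['force'])
obs=[]
LP={'lathe':(0,0,0),'vee_mid':(0,0,.0875),'head_tip':(0,.05,.088)}
for cam in('wrist','top','scene'):
    grab_frame(cam) if cam!='wrist' else save('wrist','w2')
    for n in('lathe','vee_mid','head_tip','tail_tip','tail_wheel','nipple'):
        for d in mark_of(cam,n)[:1]:
            p=np.array(d['centre']);print(cam,n,p,d['confidence'])
            if d['confidence']>.55: obs.append((n,p,d['confidence']))
obs=[o for o in obs if np.linalg.norm(o[1][:2]-[.56,-.05])<.2]
def res(q):
    x,y,a,t=q;ex=np.array([np.cos(a),np.sin(a),0]);ey=np.array([-np.sin(a),np.cos(a),0])
    r=[]
    for n,p,w in obs:
        if n=='nipple':continue
        l=LP.get(n) or ((0,-.106+t,.088) if n=='tail_tip' else (0,-.199+t,.088))
        m=np.array([x,y,0])+l[0]*ex+l[1]*ey+[0,0,l[2]]
        r+=list((m-p)*w)
    return np.array(r)*1000
f=least_squares(res,[.552,.003,.19,.013],x_scale=[.01,.01,.05,.01],loss='soft_l1',f_scale=3)
q=f.x;print('lathe',q[:2],np.degrees(q[2]),'t',q[3])
ex=np.array([np.cos(q[2]),np.sin(q[2])]);ey=np.array([-ex[1],ex[0]])
for n,p,w in obs:
    d=p[:2]-q[:2];print(n,np.r_[d@ex,d@ey,p[2]]*1000)
E
python3 fit.py
```

```text
[ 0.5657 -0.0933  0.2237] [-0.1943  0.9809  0.0002] 0.022266201931112728 [-0.014  -0.1454 -0.9337]
top lathe [ 0.5512  0.0055 -0.0019] 0.93
top vee_mid [0.5487 0.001  0.0877] 0.58
top head_tip [0.5403 0.0546 0.0926] 0.69
top tail_tip [ 0.5671 -0.1062  0.2085] 0.17
top tail_wheel [ 0.5829 -0.1808  0.0923] 0.51
top nipple [ 0.5413 -0.1389  0.1315] 0.44
scene lathe [ 0.5518  0.0037 -0.0002] 0.81
scene vee_mid [0.5542 0.0057 0.0824] 0.66
scene head_tip [0.5393 0.0524 0.0894] 0.91
scene tail_tip [ 0.5675 -0.0882  0.0861] 0.56
scene tail_wheel [ 0.5849 -0.1754  0.0843] 0.59
scene nipple [ 0.546  -0.1374  0.1345] 0.82
lathe [0.5505 0.0043] 11.059095357399435 t 0.014176844658188628
lathe [ 0.9115  1.0732 -1.9   ]
vee_mid [-2.4052 -2.8637 87.7   ]
head_tip [-0.3676 51.3523 92.6   ]
lathe [ 1.1551 -0.8085 -0.2   ]
vee_mid [ 3.8942  0.694  82.4   ]
head_tip [-1.7711 49.3849 89.4   ]
tail_tip [ -1.0648 -94.0135  86.1   ]
tail_wheel [  -0.7148 -182.9318   84.3   ]
nipple [ -31.6032 -138.1756  134.5   ]
```

View pics/w2.png

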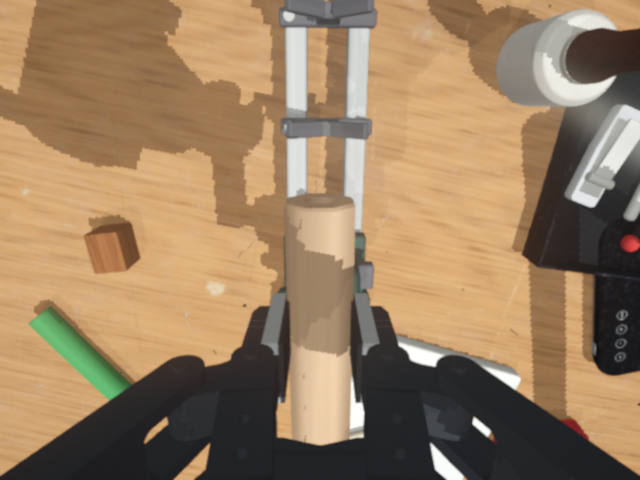

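```bash
python3 - <<'E'
from h import *
np.set_printoptions(precision=4,suppress=True)
a=np.radians(11.06);ex=np.array([np.cos(a),np.sin(a)]);ey=np.array([-ex[1],ex[0]]);o=np.array([.5505,.0043])
def lat(P): return np.c_[(P[:,:2]-o)@ex,(P[:,:2]-o)@ey]*1000
print('vees',lat(onz('wrist',[(281,121),(371,124),(283,137),(369,137),(281,14),(377,14),(281,25),(375,26)],.093)))
print('rails',lat(onz('wrist',[(287,100),(368,100),(287,180),(366,180)],.04)))
print('blank end',lat(onz('wrist',[(292,195),(350,195),(321,209)],.2235)),'tcp',lat(np.array([get_state()['ee_pos']])))
print(proj('wrist',[np.r_[o+ey*y,z] for y,z in((.036,.093),(-.036,.093),(.05,.088))]))
E
python3 - <<'E'
import cv2
im=cv2.imread('pics/w2.png');cv2.imwrite('pics/w2c.png',cv2.resize(im[0:220,240:420],None,fx=4,fy=2.7))
cv2.imwrite('pics/w2c.png',cv2.resize(im[0:220,240:420],None,fx=2.7,fy=2.7,interpolation=cv2.INTER_CUBIC))
E
```

```text
vees [[-27.2475 -30.0935]
 [ 27.5955 -31.7393]
 [-26.2589 -39.6464]
 [ 26.661  -39.5235]
 [-25.8199  29.1652]
 [ 28.78    29.3333]
 [-25.9523  23.4023]
 [ 27.8776  23.0322]]
rails [[-27.3914 -17.693 ]
 [ 31.2571 -17.5432]
 [-28.6414 -76.2456]
 [ 31.8567 -76.1142]]
blank end [[-12.4015 -46.8512]
 [  5.8746 -46.8146]
 [ -3.2506 -51.3863]] tcp [[ -3.6417 -98.3982]]
[[326.4878   0.8051]
 [325.7192 130.9874]
 [326.5012 -24.2052]]
```

View pics/w2c.png

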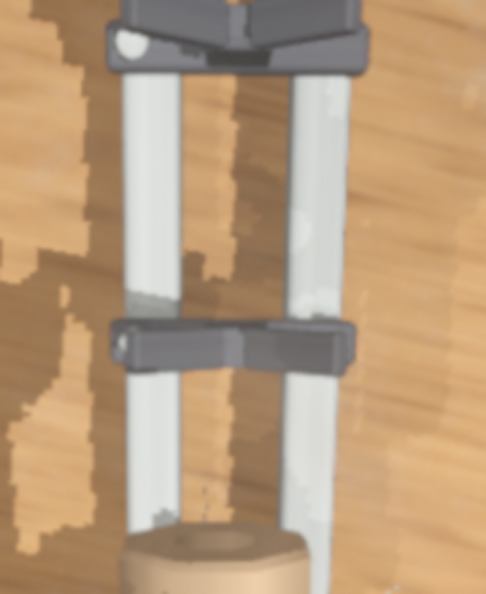

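Emit:
{"name": "carry_out", "arguments": {"deltas": [{"dx":-0.1,"dy":0.8,"dz":0,"turn":-0.05,"jaw":0},{"dx":-0.2,"dy":1,"dz":0,"turn":0,"jaw":0},{"dx":-0.2,"dy":1,"dz":0,"turn":0,"jaw":0},{"dx":-0.04,"dy":0.8,"dz":-0.4,"turn":0,"jaw":0},{"dx":0,"dy":0,"dz":-1,"turn":0,"jaw":0},{"dx":0,"dy":0,"dz":-1,"turn":0,"jaw":0},{"dx":0,"dy":0,"dz":-1,"turn":0,"jaw":0},{"dx":0,"dy":0,"dz":-0.8,"turn":0,"jaw":0},{"dx":0,"dy":0,"dz":-0.4,"turn":0,"jaw":0},{"dx":0,"dy":0,"dz":0,"turn":0,"jaw":0}]}}

```text
time_s: 8.2
ee_pos: [0.5518, -0.003, 0.1072]
eef_rot: [[-0.189, 0.982, -0.002], [0.982, 0.189, 0.0], [0.0, -0.002, -1.0]]
force: [0.1, -0.3, -1.0]
finger_gap: 0.0225
gripper_force: 59.0
```

Run:
```python
from h import *
np.set_printoptions(precision=4,suppress=True)
s=get_state();print(s['ee_pos'],s['eef_rot'][0],s['finger_gap'],s['force'])
im=save('wrist','w3')
```

```text
[ 0.5518 -0.003   0.1072] [-0.1888  0.982  -0.002 ] 0.022522989280856907 [ 0.1087 -0.2627 -1.0325]
```

View pics/w3.png

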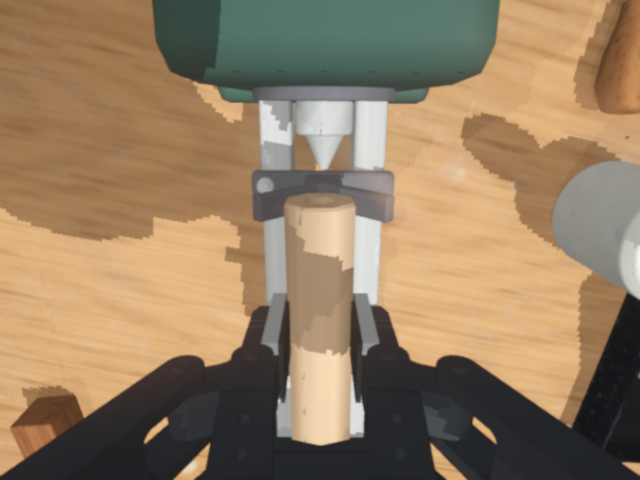

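Emit:
{"name": "carry_out", "arguments": {"deltas": [{"dx":0.04,"dy":0,"dz":-0.15,"turn":0,"jaw":0},{"dx":0,"dy":0,"dz":-0.15,"turn":0,"jaw":0},{"dx":0,"dy":0,"dz":0,"turn":0,"jaw":0},{"dx":0,"dy":0,"dz":0,"turn":0,"jaw":0}]}}

```text
time_s: 8.65
ee_pos: [0.5534, -0.003, 0.101]
eef_rot: [[-0.189, 0.982, 0.0], [0.982, 0.189, -0.0], [-0.0, 0.0, -1.0]]
force: [0.4, 0.0, -0.4]
finger_gap: 0.0219
gripper_force: 59.1
```

Emit:
{"name": "carry_out", "arguments": {"deltas": [{"dx":0,"dy":0,"dz":-0.05,"turn":0,"jaw":0},{"dx":0,"dy":0,"dz":0,"turn":0,"jaw":0.6},{"dx":0,"dy":0,"dz":0,"turn":0,"jaw":0.6},{"dx":0,"dy":0,"dz":0,"turn":0,"jaw":0.6},{"dx":0,"dy":0,"dz":0.5,"turn":0,"jaw":0.6},{"dx":0,"dy":0,"dz":1,"turn":0,"jaw":0.6},{"dx":0,"dy":0,"dz":1,"turn":0,"jaw":0.6},{"dx":0,"dy":-0.3,"dz":1,"turn":0,"jaw":0.6},{"dx":0,"dy":-1,"dz":1,"turn":0,"jaw":0},{"dx":0,"dy":-1,"dz":0,"turn":0,"jaw":0}]}}

```text
time_s: 9.65
ee_pos: [0.5543, -0.061, 0.2171]
eef_rot: [[-0.19, 0.982, 0.006], [0.982, 0.19, -0.001], [-0.002, 0.005, -1.0]]
force: [-0.2, -0.4, 0.2]
finger_gap: 0.0228
gripper_force: 0.0
```

Run:
```python
from h import *
np.set_printoptions(precision=4,suppress=True)
s=get_state();print(s['ee_pos'],s['eef_rot'][0],s['finger_gap'],s['force'])
im=save('wrist','w4')
c='wrist'
for n in('vee_mid','head_tip','tail_tip','tail_wheel','nipple','blank_mid'):
  for cc in('wrist','scene'):
    if n=='vee_mid' and cc=='scene':grab_frame('scene')
    print(n,cc,[(np.array(d['centre']),d['confidence']) for d in mark_of(cc,n)[:2]])
for d in regions_of(c,'blank')[:2]:
    v,u=np.nonzero(d['region']);P=onz(c,np.c_[u,v],0.0965)[:,:2]
    m=P.mean(0);w,V=np.linalg.eigh(np.cov((P-m).T));a=V[:,1]
    print(len(u),u.mean(),v.mean(),d['confidence'],m,np.degrees(np.arctan2(a[1],a[0]))%180,cv2.minAreaRect(P.astype(np.float32)*1000))
```

```text
[ 0.5543 -0.061   0.2171] [-0.1899  0.9818  0.0057] 0.02279588801717349 [-0.1629 -0.4298  0.1649]
vee_mid wrist []
vee_mid scene [(array([0.5532, 0.0035, 0.0823]), 0.58)]
head_tip wrist [(array([0.546 , 0.0524, 0.0875]), 0.68)]
head_tip scene [(array([0.5361, 0.0544, 0.089 ]), 0.58)]
tail_tip wrist []
tail_tip scene [(array([ 0.567 , -0.0901,  0.0891]), 0.71)]
tail_wheel wrist [(array([ 0.5833, -0.1768,  0.0889]), 0.8), (array([ 0.5556, -0.0174,  0.0889]), 0.38)]
tail_wheel scene [(array([ 0.5828, -0.1758,  0.085 ]), 0.92)]
nipple wrist [(array([ 0.5445, -0.1415,  0.1333]), 0.81)]
nipple scene [(array([ 0.5451, -0.1383,  0.1309]), 0.8)]
blank_mid wrist [(array([ 0.3734, -0.2942,  0.017 ]), 0.81), (array([ 0.5604, -0.0142,  0.0896]), 0.58)]
blank_mid scene [(array([ 0.1993, -0.2772,  0.0137]), 0.87), (array([ 0.3681, -0.2925,  0.0079]), 0.79)]
2219 74.34790446146913 376.4907616043263 0.7 [ 0.4002 -0.1991] 137.26019005724504 ((400.6222229003906, -199.67979431152344), (26.360103607177734, 56.69949722290039), 47.778953552246094)
```

View pics/w4.png

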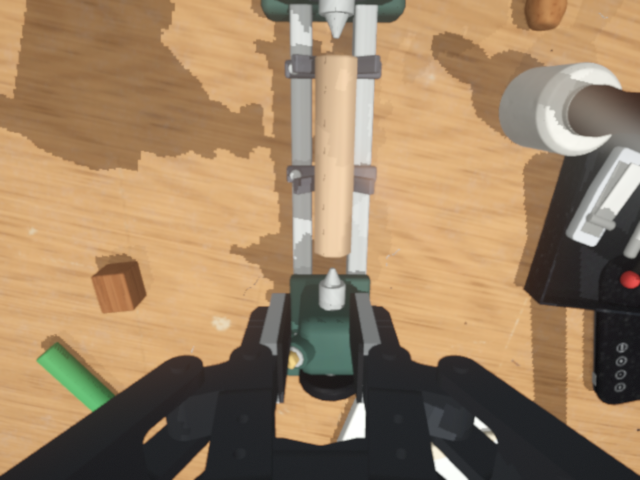

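Emit:
{"name": "carry_out", "arguments": {"deltas": [{"dx":0.25,"dy":-1,"dz":0,"turn":0,"jaw":0},{"dx":0.25,"dy":-1,"dz":0,"turn":0,"jaw":0},{"dx":0.25,"dy":-1,"dz":0,"turn":0,"jaw":0},{"dx":0.25,"dy":-1,"dz":0,"turn":0,"jaw":0},{"dx":0.25,"dy":-1,"dz":0,"turn":0,"jaw":0},{"dx":0.25,"dy":-1,"dz":-0.3,"turn":0,"jaw":0},{"dx":0,"dy":0,"dz":-1,"turn":0,"jaw":0},{"dx":0,"dy":0,"dz":-1,"turn":0,"jaw":0},{"dx":0,"dy":0,"dz":-1,"turn":0,"jaw":0},{"dx":0,"dy":0,"dz":-1,"turn":0,"jaw":0}]}}

```text
time_s: 11.4
ee_pos: [0.5907, -0.2106, 0.1035]
eef_rot: [[-0.189, 0.982, -0.0], [0.982, 0.189, 0.0], [0.0, -0.0, -1.0]]
force: [0.0, -0.9, -1.0]
finger_gap: 0.0
gripper_force: 0.0
```

Emit:
{"name": "carry_out", "arguments": {"deltas": [{"dx":0,"dy":0,"dz":-0.3,"turn":0,"jaw":0},{"dx":0,"dy":0,"dz":0,"turn":0,"jaw":0}]}}

```text
time_s: 11.6
ee_pos: [0.5904, -0.2103, 0.0962]
eef_rot: [[-0.189, 0.982, -0.002], [0.982, 0.189, 0.001], [0.001, -0.002, -1.0]]
force: [-0.6, 0.1, 1.1]
finger_gap: 0.0003
gripper_force: 0.0
```

Emit:
{"name": "carry_out", "arguments": {"deltas": [{"dx":-0.08,"dy":0.4,"dz":0,"turn":0,"jaw":0},{"dx":-0.08,"dy":0.4,"dz":0,"turn":0,"jaw":0},{"dx":-0.08,"dy":0.4,"dz":0,"turn":0,"jaw":0},{"dx":-0.08,"dy":0.4,"dz":0,"turn":0,"jaw":0},{"dx":-0.08,"dy":0.4,"dz":0,"turn":0,"jaw":0},{"dx":-0.03,"dy":0.2,"dz":0,"turn":0,"jaw":0},{"dx":0,"dy":0,"dz":0,"turn":0,"jaw":0}]}}

```text
time_s: 12.3
ee_pos: [0.58, -0.1545, 0.0976]
eef_rot: [[-0.19, 0.982, 0.001], [0.982, 0.19, 0.0], [0.0, 0.001, -1.0]]
force: [0.2, 0.1, 0.0]
finger_gap: 0.0001
gripper_force: 0.0
```

Emit:
{"name": "carry_out", "arguments": {"deltas": [{"dx":-0.03,"dy":0.15,"dz":0,"turn":0,"jaw":0},{"dx":-0.03,"dy":0.15,"dz":0,"turn":0,"jaw":0},{"dx":0,"dy":0,"dz":0,"turn":0,"jaw":0}]}}

```text
time_s: 12.6
ee_pos: [0.5786, -0.1479, 0.0972]
eef_rot: [[-0.189, 0.982, 0.0], [0.982, 0.189, -0.0], [-0.0, 0.0, -1.0]]
force: [1.2, -1.8, 1.2]
finger_gap: 0.0
gripper_force: 1.1
```

Emit:
{"name": "carry_out", "arguments": {"deltas": [{"dx":-0.03,"dy":0.15,"dz":0,"turn":0,"jaw":0},{"dx":0,"dy":0,"dz":0,"turn":0,"jaw":0}]}}

```text
time_s: 12.8
ee_pos: [0.5781, -0.1456, 0.0973]
eef_rot: [[-0.188, 0.982, 0.001], [0.982, 0.188, -0.003], [-0.003, 0.001, -1.0]]
force: [5.2, -14.0, -0.5]
finger_gap: 0.0002
gripper_force: 7.7
```

Emit:
{"name": "carry_out", "arguments": {"deltas": [{"dx":-0.02,"dy":0.1,"dz":0,"turn":0,"jaw":0},{"dx":0,"dy":0,"dz":0,"turn":0,"jaw":0}]}}

```text
time_s: 13.0
ee_pos: [0.578, -0.1449, 0.0973]
eef_rot: [[-0.188, 0.982, 0.002], [0.982, 0.188, -0.006], [-0.007, 0.001, -1.0]]
force: [8.5, -30.1, -4.6]
finger_gap: -0.0002
gripper_force: 15.8
```

Run:
```python
from h import *
np.set_printoptions(precision=4,suppress=True)
s=get_state();print(s['ee_pos'],s['force'])
grab_frame('scene')
for n in('tail_tip','tail_wheel','nipple','blank_mid','head_tip'):
    print(n,[(np.array(d['centre']),d['confidence']) for d in mark_of('scene',n)[:3]])
grab_frame('top')
for n in('tail_wheel','nipple','blank_mid'):
    print(n,[(np.array(d['centre']),d['confidence']) for d in mark_of('top',n)[:3]])
```

```text
[ 0.578  -0.1449  0.0973] [  8.5218 -30.0766  -4.5845]
tail_tip [(array([ 0.5589, -0.0447,  0.09  ]), 0.91)]
tail_wheel [(array([ 0.5772, -0.1332,  0.0865]), 0.97)]
nipple [(array([ 0.5364, -0.0957,  0.1333]), 0.65)]
blank_mid [(array([ 0.3668, -0.2955,  0.0103]), 0.75), (array([ 0.2038, -0.2787,  0.0131]), 0.65), (array([0.5503, 0.0045, 0.0872]), 0.47)]
head_tip [(array([0.5397, 0.0529, 0.0931]), 0.91)]
tail_wheel [(array([ 0.55  , -0.0018,  0.0902]), 0.16)]
nipple []
blank_mid [(array([ 0.371 , -0.2986,  0.0117]), 0.95), (array([0.5506, 0.004 , 0.0845]), 0.74), (array([ 0.202 , -0.2763,  0.0109]), 0.59)]
```

Emit:
{"name": "carry_out", "arguments": {"deltas": [{"dx":0.1,"dy":-0.5,"dz":0,"turn":0,"jaw":0},{"dx":0.1,"dy":-0.6,"dz":0.3,"turn":0,"jaw":0},{"dx":0,"dy":0,"dz":1,"turn":-0.8,"jaw":0},{"dx":0,"dy":0,"dz":1,"turn":-0.9,"jaw":0},{"dx":0,"dy":0,"dz":1,"turn":-0.9,"jaw":0.3},{"dx":0,"dy":0.4,"dz":1,"turn":-0.9,"jaw":0.6},{"dx":0,"dy":0.8,"dz":1,"turn":-0.9,"jaw":0.6},{"dx":0,"dy":1,"dz":1,"turn":-0.9,"jaw":0.6},{"dx":0,"dy":1,"dz":0,"turn":-0.9,"jaw":0.6},{"dx":0,"dy":1,"dz":0,"turn":-0.9,"jaw":0.6}]}}

```text
time_s: 14.5
ee_pos: [0.5824, -0.0637, 0.2559]
eef_rot: [[0.529, 0.849, 0.001], [0.849, -0.529, 0.0], [0.001, 0.001, -1.0]]
force: [-0.8, 0.1, -0.7]
finger_gap: 0.0513
gripper_force: 0.0
```

Run:
```python
from h import *
np.set_printoptions(precision=4,suppress=True)
s=get_state();print(s['ee_pos'],s['force'])
for c in('scene','top','wrist'):
  grab_frame(c)
  for n in('tail_tip','tail_wheel','nipple','blank_mid'):
    print(n,[(np.array(d['centre']),d['confidence']) for d in mark_of(c,n)[:3]])
```

```text
[ 0.5824 -0.0637  0.2559] [-0.8113  0.0955 -0.6884]
tail_tip [(array([ 0.562 , -0.0446,  0.0884]), 0.69), (array([ 0.5535,  0.0036, -0.0029]), 0.62)]
tail_wheel [(array([ 0.574 , -0.135 ,  0.0873]), 0.89)]
nipple [(array([ 0.5356, -0.0946,  0.1349]), 0.73)]
blank_mid [(array([ 0.3706, -0.2939,  0.0093]), 0.77), (array([ 0.2036, -0.2773,  0.0136]), 0.59), (array([0.5522, 0.0024, 0.0861]), 0.45)]
tail_tip []
tail_wheel [(array([0.5386, 0.0557, 0.0906]), 0.73)]
nipple []
blank_mid [(array([ 0.3673, -0.3001,  0.0134]), 0.96), (array([ 0.2022, -0.2736,  0.0126]), 0.94), (array([0.5488, 0.0028, 0.0862]), 0.56)]
tail_tip [(array([0.5557, 0.0049, 0.0883]), 0.59)]
tail_wheel [(array([ 0.5766, -0.1342,  0.0877]), 0.61), (array([0.5504, 0.009 , 0.0003]), 0.25)]
nipple [(array([ 0.5346, -0.0959,  0.1323]), 0.77), (array([0.5528, 0.004 , 0.0881]), 0.65), (array([ 0.5502,  0.0058, -0.001 ]), 0.38)]
blank_mid []
```

Emit:
{"name": "carry_out", "arguments": {"deltas": [{"dx":-0.1,"dy":1,"dz":0,"turn":-0.8,"jaw":0.6},{"dx":-0.1,"dy":1,"dz":0,"turn":-0.8,"jaw":0.6},{"dx":-0.1,"dy":1,"dz":0,"turn":-0.8,"jaw":0.6},{"dx":-0.1,"dy":1,"dz":0,"turn":-0.8,"jaw":0.6},{"dx":-0.1,"dy":1,"dz":0,"turn":-0.8,"jaw":0.6},{"dx":-0.1,"dy":1,"dz":0,"turn":-0.8,"jaw":0.6},{"dx":-0.1,"dy":1,"dz":0,"turn":-0.8,"jaw":0.6},{"dx":-0.1,"dy":1,"dz":0,"turn":-0.8,"jaw":0.6},{"dx":-0.1,"dy":1,"dz":0,"turn":-0.8,"jaw":0.6},{"dx":-0.1,"dy":1,"dz":0,"turn":-0.6,"jaw":0.6}]}}

```text
time_s: 16.25
ee_pos: [0.5571, 0.1868, 0.2546]
eef_rot: [[0.981, 0.196, 0.0], [0.196, -0.981, 0.0], [0.0, -0.0, -1.0]]
force: [0.2, -0.2, 0.3]
finger_gap: 0.0513
gripper_force: 0.0
```

Emit:
{"name": "carry_out", "arguments": {"deltas": [{"dx":0,"dy":1,"dz":0,"turn":0,"jaw":0.6},{"dx":0,"dy":1,"dz":0,"turn":0,"jaw":0.6},{"dx":0,"dy":1,"dz":0,"turn":0,"jaw":0.6},{"dx":0,"dy":1,"dz":0,"turn":0,"jaw":0.6},{"dx":0,"dy":0.4,"dz":0,"turn":0,"jaw":0.6},{"dx":0,"dy":0,"dz":0,"turn":0,"jaw":0.6}]}}

```text
time_s: 16.85
ee_pos: [0.5571, 0.2966, 0.2542]
eef_rot: [[0.98, 0.201, -0.001], [0.201, -0.98, -0.0], [-0.001, 0.0, -1.0]]
force: [-0.7, -1.3, 0.1]
finger_gap: 0.0513
gripper_force: 0.0
```

Run:
```python
from h import *
np.set_printoptions(precision=4,suppress=True)
s=get_state();print(s['ee_pos'],s['eef_rot'][0],s['qpos'])
for c in('wrist','scene','top'):
  save(c,'g_'+c)
  for n in('rack','gun'):
    print(c,n,[(np.array(d['centre']),d['confidence']) for d in mark_of(c,n)[:4]])
```

```text
[0.5571 0.2966 0.2542] [ 0.9797  0.2005 -0.0005] [ 25.7092   1.1368  87.8358   0.0019  91.0591 104.1421]
wrist rack [(array([0.5942, 0.3116, 0.0015]), 0.64)]
wrist gun [(array([0.4506, 0.3375, 0.0557]), 0.68), (array([0.5141, 0.4152, 0.1047]), 0.61), (array([0.5554, 0.3117, 0.0984]), 0.59)]
scene rack [(array([0.5933, 0.31  , 0.0001]), 0.98)]
scene gun [(array([0.5565, 0.3088, 0.0913]), 0.88), (array([0.5185, 0.413 , 0.1075]), 0.78), (array([0.4546, 0.3348, 0.0559]), 0.66), (array([ 0.5544,  0.0049, -0.0005]), 0.4)]
top rack []
top gun []
```

View pics/g_wrist.png

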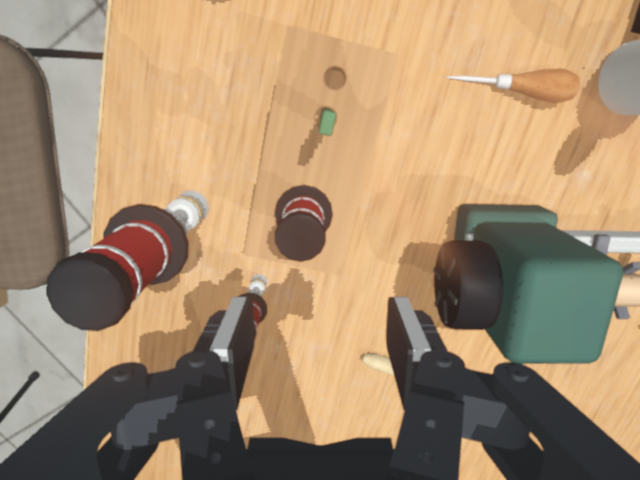

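Run:
```python
from h import *
np.set_printoptions(precision=4,suppress=True)
print(onz('wrist',[(300.5,237),(303,212)],.154), onz('wrist',[(303.5,215)],.100))
```

```text
[[0.5587 0.3075 0.154 ]
 [0.5739 0.3088 0.154 ]] [[0.5572 0.3075 0.1   ]]
```

Emit:
{"name": "carry_out", "arguments": {"deltas": [{"dx":0.04,"dy":0.46,"dz":-0.5,"turn":0,"jaw":0.6},{"dx":0,"dy":0,"dz":-1,"turn":0,"jaw":0.6},{"dx":0,"dy":0,"dz":-1,"turn":0,"jaw":0.6},{"dx":0,"dy":0,"dz":-1,"turn":0,"jaw":0.6},{"dx":0,"dy":0,"dz":-1,"turn":0,"jaw":0.6},{"dx":0,"dy":0,"dz":-0.6,"turn":0,"jaw":0.6},{"dx":0,"dy":0,"dz":0,"turn":0,"jaw":0.6}]}}

```text
time_s: 18.0
ee_pos: [0.5574, 0.3072, 0.1242]
eef_rot: [[0.98, 0.199, -0.003], [0.199, -0.98, -0.002], [-0.004, 0.001, -1.0]]
force: [0.1, -0.2, 0.6]
finger_gap: 0.0509
gripper_force: 0.0
```

Emit:
{"name": "carry_out", "arguments": {"deltas": [{"dx":0,"dy":0,"dz":0,"turn":0,"jaw":0},{"dx":0,"dy":0,"dz":0,"turn":0,"jaw":0},{"dx":0,"dy":0,"dz":0,"turn":0,"jaw":0},{"dx":0,"dy":0,"dz":0,"turn":0,"jaw":0}], "force": 30}}

```text
time_s: 18.4
ee_pos: [0.5587, 0.3076, 0.1283]
eef_rot: [[0.98, 0.199, 0.002], [0.199, -0.98, 0.001], [0.002, -0.001, -1.0]]
force: [-0.4, 3.1, 5.4]
finger_gap: 0.0292
gripper_force: 29.2
```

Emit:
{"name": "carry_out", "arguments": {"deltas": [{"dx":0,"dy":0,"dz":0.6,"turn":0,"jaw":0},{"dx":0,"dy":0,"dz":0.9,"turn":0,"jaw":0},{"dx":0,"dy":0,"dz":0.8,"turn":0,"jaw":0},{"dx":0,"dy":0,"dz":0.3,"turn":0,"jaw":0},{"dx":0,"dy":0,"dz":0,"turn":0,"jaw":0}]}}

```text
time_s: 18.9
ee_pos: [0.5586, 0.3073, 0.1935]
eef_rot: [[0.98, 0.199, 0.002], [0.199, -0.98, 0.001], [0.002, -0.0, -1.0]]
force: [-0.3, -1.1, -3.6]
finger_gap: 0.029
gripper_force: 30.3
```

Run:
```python
from h import *
np.set_printoptions(precision=4,suppress=True)
s=get_state();print(s['ee_pos'],s['force'])
a=save('wrist','l_wrist');b=save('scene','l_scene')
for c in('wrist','scene'):
  for n in('gun','gun_seat'):
    print(c,n,[(np.array(d['centre']),d['confidence']) for d in mark_of(c,n)[:4]])
u,v=proj('scene',[.5587,.3076,.17])[0].astype(int);print(u,v)
cv2.imwrite('pics/l_c.png',np.hstack([cv2.resize(b[v-75:v+75,max(u-70,0):u+70][:,:,::-1],(400,429)),cv2.resize(a[:,:,::-1],(400,300)).repeat(1,0)[:429] if 0 else cv2.copyMakeBorder(cv2.resize(a[:,:,::-1],(400,300)),0,129,0,0,cv2.BORDER_CONSTANT)]))
```

```text
[0.5586 0.3073 0.1935] [-0.2506 -1.069  -3.633 ]
wrist gun [(array([0.5165, 0.4153, 0.1109]), 0.9), (array([0.5567, 0.3114, 0.1631]), 0.72)]
wrist gun_seat [(array([0.5185, 0.4107, 0.0196]), 0.79), (array([0.5589, 0.3093, 0.0982]), 0.64)]
scene gun [(array([0.5183, 0.4107, 0.1075]), 0.81), (array([0.5594, 0.3102, 0.1573]), 0.7), (array([0.4538, 0.3346, 0.061 ]), 0.56)]
scene gun_seat [(array([0.5545, 0.3066, 0.1   ]), 0.56), (array([0.5168, 0.4113, 0.0179]), 0.49), (array([0.4499, 0.3406, 0.0147]), 0.46)]
224 266
```

View pics/l_c.png

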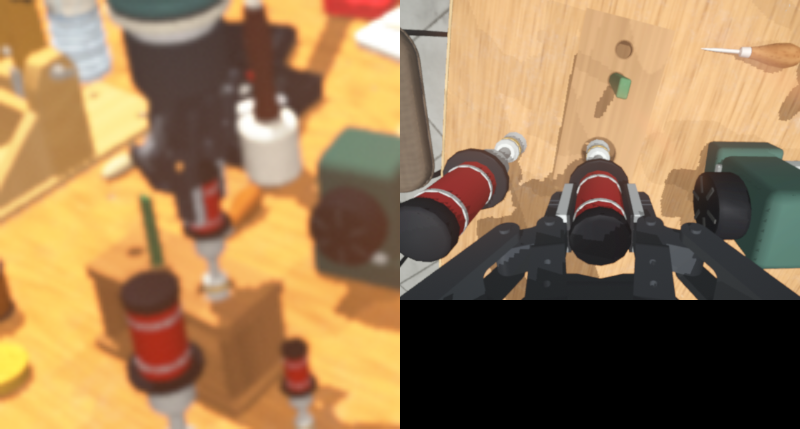

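Emit:
{"name": "carry_out", "arguments": {"deltas": [{"dx":-0.4,"dy":-0.08,"dz":0,"turn":0,"jaw":0},{"dx":-0.4,"dy":-0.08,"dz":-0.05,"turn":0,"jaw":0},{"dx":-0.4,"dy":-0.08,"dz":-0.07,"turn":0,"jaw":0},{"dx":0,"dy":0,"dz":0,"turn":0,"jaw":0}]}}

```text
time_s: 19.6
ee_pos: [0.527, 0.3011, 0.1891]
eef_rot: [[0.98, 0.2, 0.0], [0.2, -0.98, 0.0], [0.0, -0.0, -1.0]]
force: [2.0, 0.8, -2.6]
finger_gap: 0.0289
gripper_force: 31.0
```

Run:
```python
from h import *
np.set_printoptions(precision=4,suppress=True)
s=get_state();print(s['ee_pos'],s['force'],s['torque'])
for c in('wrist','scene'):
  grab_frame(c)
  for n in('gun','gun_seat'):
    print(c,n,[(np.array(d['centre']),d['confidence']) for d in mark_of(c,n)[:4]])
```

```text
[0.527  0.3011 0.1891] [ 2.0317  0.8088 -2.5581] [ 0.0056 -0.248   0.0533]
wrist gun [(array([0.5191, 0.4159, 0.1075]), 0.88), (array([0.5357, 0.3024, 0.1608]), 0.83), (array([0.4475, 0.3368, 0.0546]), 0.72), (array([ 0.5943,  0.3089, -0.0007]), 0.7)]
wrist gun_seat [(array([0.5203, 0.4112, 0.0214]), 0.95), (array([0.5523, 0.3072, 0.098 ]), 0.65)]
scene gun [(array([0.5393, 0.3055, 0.1518]), 0.73), (array([0.4538, 0.3364, 0.0598]), 0.73), (array([0.513 , 0.4132, 0.1093]), 0.67)]
scene gun_seat [(array([0.4509, 0.3376, 0.0106]), 0.6), (array([0.5488, 0.3065, 0.0994]), 0.54), (array([0.5158, 0.4107, 0.0187]), 0.54), (array([ 0.5367, -0.0958,  0.1317]), 0.43)]
```

Emit:
{"name": "carry_out", "arguments": {"deltas": [{"dx":-0.4,"dy":-0.08,"dz":-0.08,"turn":0,"jaw":0},{"dx":-0.4,"dy":-0.08,"dz":-0.1,"turn":0,"jaw":0},{"dx":-0.35,"dy":-0.07,"dz":-0.1,"turn":0,"jaw":0},{"dx":0,"dy":0,"dz":0,"turn":0,"jaw":0}]}}

```text
time_s: 20.3
ee_pos: [0.4983, 0.2953, 0.1818]
eef_rot: [[0.98, 0.2, -0.0], [0.2, -0.98, -0.0], [-0.0, 0.0, -1.0]]
force: [1.0, 0.3, -2.1]
finger_gap: 0.0289
gripper_force: 32.4
```

```bash
cat > tilt.py <<'E'
from h import *
np.set_printoptions(precision=4,suppress=True)
s=get_state();p=s['ee_pos'];R=np.array(s['eef_rot']);print(p,s['force'],s['torque'],s['finger_gap'])
for c in('wrist','scene'):
  save(c,'tl_%s_%d'%(c,s['time_s']*100)); G={}
  for n in('gun','gun_seat'):
    for d in mark_of(c,n)[:5]:
      q=np.array(d['centre'])-p
      if np.linalg.norm(q)<.15 and d['confidence']>.3: 
        print(c,n,np.array(d['centre']),round(d['confidence'],2)); G[n]=G.get(n,np.array(d['centre']))
      elif n=='gun_seat' and 0: print(d)
  for n in G:
    v=np.array(p)+[0,0,.002]-G[n];l=v@R;print('  axis from',n,'to grasp, tool x,y,-z',l,'tilt',np.degrees(np.arctan2(-l[0],-l[2])))
  if len(G)==2:
    l=(G['gun']-G['gun_seat'])@R;print('  gun-seat',l,np.degrees(np.arctan2(-l[0],-l[2])))
E
python3 tilt.py
```

```text
[0.4983 0.2953 0.1818] [ 0.9898  0.312  -2.1449] [ 0.0279 -0.2901  0.0513] 0.02894774504360667
wrist gun [0.5194 0.3    0.1571] 0.79
wrist gun [0.5178 0.4182 0.1073] 0.78
wrist gun [0.4496 0.3384 0.053 ] 0.74
wrist gun_seat [0.5526 0.3078 0.1004] 0.88
  axis from gun to grasp, tool x,y,-z [-0.0216  0.0004 -0.0267] tilt 38.94564630623835
  axis from gun_seat to grasp, tool x,y,-z [-0.0557  0.0014 -0.0834] tilt 33.733159196043744
  gun-seat [-0.0341  0.001  -0.0567] 31.030915228867112
scene gun [0.4531 0.3369 0.0581] 0.88
scene gun [0.5256 0.3012 0.1533] 0.76
scene gun_seat [0.5503 0.3034 0.1026] 0.66
  axis from gun to grasp, tool x,y,-z [ 0.036   0.0498 -0.1257] tilt -15.978043141841438
  axis from gun_seat to grasp, tool x,y,-z [-0.0526 -0.0024 -0.0812] tilt 32.913398199975276
  gun-seat [-0.0885 -0.0522  0.0445] 116.6934009380483
```

Emit:
{"name": "carry_out", "arguments": {"deltas": [{"dx":0,"dy":0,"dz":0,"turn":0,"jaw":0},{"dx":0,"dy":0,"dz":0,"turn":0,"jaw":0},{"dx":-0.3,"dy":-0.06,"dz":0.6,"turn":0,"jaw":0},{"dx":-0.2,"dy":-0.04,"dz":1,"turn":0,"jaw":0},{"dx":0,"dy":0,"dz":1,"turn":0,"jaw":0},{"dx":0,"dy":0,"dz":0.4,"turn":0,"jaw":0},{"dx":0,"dy":0,"dz":0,"turn":0,"jaw":0}], "force": 110}}

```text
time_s: 21.3
ee_pos: [0.4873, 0.2932, 0.2581]
eef_rot: [[0.98, 0.199, 0.001], [0.199, -0.98, 0.001], [0.002, -0.001, -1.0]]
force: [0.3, -0.4, -2.8]
finger_gap: 0.027
gripper_force: 110.7
```

```bash
python3 tilt.py
```

```text
[0.4873 0.2932 0.2581] [ 0.3159 -0.4398 -2.8113] [-0.0634  0.0651 -0.0584] 0.02699227777764951
wrist gun [0.5066 0.2977 0.2329] 0.62
wrist gun_seat [0.534  0.3056 0.1693] 0.93
  axis from gun to grasp, tool x,y,-z [-0.0197  0.0006 -0.0272] tilt 35.98315821450649
  axis from gun_seat to grasp, tool x,y,-z [-0.0481  0.0029 -0.0908] tilt 27.889131247049516
  gun-seat [-0.0283  0.0023 -0.0636] 23.994069096423978
scene gun [0.5081 0.2981 0.2235] 0.63
scene gun_seat [0.5305 0.3009 0.1732] 0.63
  axis from gun to grasp, tool x,y,-z [-0.0213  0.0007 -0.0366] tilt 30.178493659445298
  axis from gun_seat to grasp, tool x,y,-z [-0.0437 -0.0011 -0.0869] tilt 26.696592779151306
  gun-seat [-0.0224 -0.0017 -0.0503] 24.022139919083482
```

Emit:
{"name": "carry_out", "arguments": {"deltas": [{"dx":0,"dy":-0.6,"dz":0.2,"turn":0,"jaw":0},{"dx":0,"dy":-1,"dz":0.2,"turn":0,"jaw":0},{"dx":0,"dy":-1,"dz":0,"turn":0,"jaw":0},{"dx":0,"dy":-1,"dz":0,"turn":0,"jaw":0},{"dx":0,"dy":-1,"dz":0,"turn":0,"jaw":0},{"dx":0,"dy":-1,"dz":0,"turn":0,"jaw":0},{"dx":0,"dy":-1,"dz":0,"turn":0,"jaw":0},{"dx":0,"dy":-1,"dz":0,"turn":0,"jaw":0},{"dx":0,"dy":-1,"dz":0,"turn":0,"jaw":0},{"dx":0,"dy":-1,"dz":0,"turn":0,"jaw":0}]}}

```text
time_s: 22.6
ee_pos: [0.4866, 0.0514, 0.2671]
eef_rot: [[0.98, 0.199, 0.0], [0.199, -0.98, -0.0], [0.0, 0.0, -1.0]]
force: [-0.0, 0.8, -4.0]
finger_gap: 0.0269
gripper_force: 110.3
```

Emit:
{"name": "carry_out", "arguments": {"deltas": [{"dx":0,"dy":-1,"dz":0,"turn":0,"jaw":0},{"dx":-0.1,"dy":-1,"dz":0,"turn":0,"jaw":0},{"dx":-0.2,"dy":-1,"dz":0,"turn":0,"jaw":0},{"dx":-0.2,"dy":-1,"dz":0,"turn":0,"jaw":0},{"dx":0,"dy":-1,"dz":0,"turn":0,"jaw":0},{"dx":0,"dy":-1,"dz":0,"turn":0,"jaw":0},{"dx":0,"dy":-0.4,"dz":0,"turn":0,"jaw":0},{"dx":0,"dy":0,"dz":0,"turn":0,"jaw":0},{"dx":0,"dy":0,"dz":0,"turn":0,"jaw":0}]}}

```text
time_s: 23.5
ee_pos: [0.4744, -0.1067, 0.267]
eef_rot: [[0.98, 0.199, -0.0], [0.199, -0.98, 0.0], [-0.0, -0.0, -1.0]]
force: [-0.2, 0.0, -3.1]
finger_gap: 0.0271
gripper_force: 110.4
```

```bash
cat >> tilt.py <<'E'
for c in('wrist','scene','top'):
  if c=='top':grab_frame('top')
  for n in('nipple','tail_tip','blank_mid','tail_wheel'):
    for d in mark_of(c,n)[:4]:
      q=np.array(d['centre'])
      if abs(q[0]-.55)<.05 and abs(q[1]+.05)<.12: print(c,n,q,round(d['confidence'],2))
E
python3 tilt.py; ls pics
```

```text
[ 0.4744 -0.1067  0.267 ] [-0.1835  0.0439 -3.1147] [-0.0435  0.0312  0.0312] 0.027126807224344376
wrist gun [ 0.5333 -0.0983  0.136 ] 0.59
wrist gun_seat [ 0.518  -0.096   0.1835] 0.62
  axis from gun to grasp, tool x,y,-z [-0.0594 -0.0035 -0.133 ] tilt 24.069942638535444
  axis from gun_seat to grasp, tool x,y,-z [-0.0449  0.0018 -0.0855] tilt 27.68798854225141
  gun-seat [0.0145 0.0053 0.0475] -162.97612893676433
scene gun [ 0.4974 -0.1018  0.2359] 0.48
scene gun_seat [ 0.5198 -0.0982  0.1855] 0.63
  axis from gun to grasp, tool x,y,-z [-0.0235  0.0002 -0.0331] tilt 35.392374810550145
  axis from gun_seat to grasp, tool x,y,-z [-0.0462 -0.0007 -0.0835] tilt 28.951617020798473
  gun-seat [-0.0227 -0.0009 -0.0504] 24.223588886665677
wrist nipple [ 0.5386 -0.0975  0.1358] 0.78
wrist blank_mid [0.5522 0.0047 0.0892] 0.59
wrist tail_wheel [ 0.5776 -0.1329  0.0899] 0.94
scene nipple [ 0.5358 -0.0963  0.133 ] 0.82
scene tail_tip [ 0.56   -0.0478  0.089 ] 0.95
scene tail_tip [ 0.5182 -0.1007  0.1835] 0.62
scene blank_mid [0.5499 0.0018 0.0912] 0.48
scene tail_wheel [ 0.576  -0.1332  0.087 ] 0.78
top tail_tip [ 0.5621 -0.0444  0.0916] 0.58
top blank_mid [0.5485 0.0048 0.0856] 0.64
g_scene.png
g_top.png
g_wrist.png
l_c.png
l_scene.png
l_wrist.png
s0.png
t0.png
tl_scene_2030.png
tl_scene_2130.png
tl_scene_2350.png
tl_wrist_2030.png
tl_wrist_2130.png
tl_wrist_2350.png
w1.png
w2.png
w2c.png
w3.png
w4.png
```

Emit:
{"name": "carry_out", "arguments": {"deltas": [{"dx":0,"dy":-0.04,"dz":-0.4,"turn":0,"jaw":0},{"dx":0,"dy":-0.04,"dz":-0.42,"turn":0,"jaw":0},{"dx":0,"dy":0,"dz":0,"turn":0,"jaw":0}]}}

```text
time_s: 24.75
ee_pos: [0.474, -0.109, 0.2442]
eef_rot: [[0.98, 0.199, -0.003], [0.199, -0.98, 0.001], [-0.003, -0.001, -1.0]]
force: [0.3, -0.4, -2.8]
finger_gap: 0.027
gripper_force: 110.5
```

Run:
```python
from h import *
np.set_printoptions(precision=4,suppress=True)
s=get_state();print(s['ee_pos'],s['force'])
ims=[]
for c in('wrist','scene'):
  im=save(c,'ap_'+c)
  P=[[.5365,-.0963,.1335],[.5193,-.0996,.1638]]
  uv=proj(c,P);print(c,uv)
  u,v=uv.mean(0).astype(int); h=70 if c=='wrist' else 40
  print('crop',u-h,v-h,600/(2*h)*2/3)
  cr=im[max(v-h,0):v+h,max(u-h,0):u+h,::-1];print(cr.shape);ims.append(cv2.resize(cr,(400,400),interpolation=cv2.INTER_CUBIC))
cv2.imwrite('pics/ap.png',np.hstack(ims))
for c in('wrist','scene'):
  for n in('nipple','gun_seat'):
    print(c,n,[(np.array(d['centre']),round(d['confidence'],2)) for d in mark_of(c,n)[:4] if np.linalg.norm(np.array(d['centre'])-P[0])<.08])
```

```text
[ 0.474  -0.109   0.2442] [ 0.3291 -0.3873 -2.8095]
wrist [[320.5073 130.4826]
 [320.149  169.8678]]
crop 250 80 2.857142857142857
(140, 140, 3)
scene [[320.0412 208.1496]
 [325.4283 200.2399]]
crop 282 164 5.0
(80, 80, 3)
wrist nipple [(array([ 0.537 , -0.0988,  0.1334]), 0.66)]
wrist gun_seat [(array([ 0.5178, -0.1012,  0.163 ]), 0.6)]
scene nipple [(array([ 0.5374, -0.0954,  0.131 ]), 0.82)]
scene gun_seat [(array([ 0.5157, -0.1017,  0.164 ]), 0.59)]
```

View pics/ap.png

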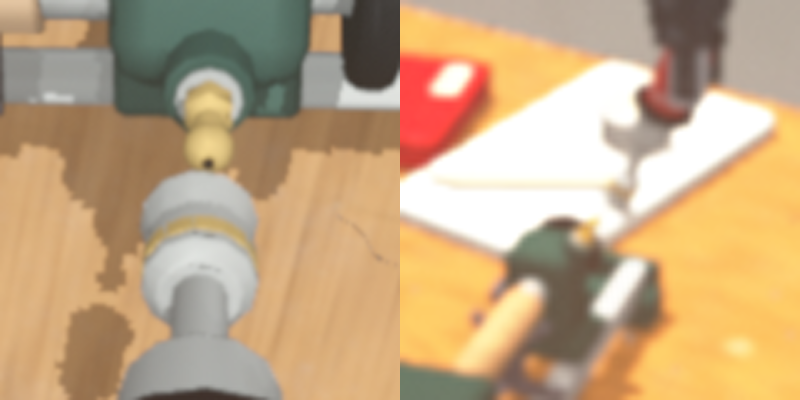

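Emit:
{"name": "carry_out", "arguments": {"deltas": [{"dx":0.1,"dy":-0.04,"dz":0.05,"turn":0,"jaw":0},{"dx":0.14,"dy":0.03,"dz":-0.24,"turn":0,"jaw":0},{"dx":0.14,"dy":0.03,"dz":-0.24,"turn":0,"jaw":0},{"dx":0,"dy":0,"dz":0,"turn":0,"jaw":0},{"dx":0,"dy":0,"dz":0,"turn":0,"jaw":0}]}}

```text
time_s: 25.55
ee_pos: [0.484, -0.1084, 0.2354]
eef_rot: [[0.98, 0.199, -0.001], [0.199, -0.98, 0.0], [-0.001, -0.0, -1.0]]
force: [-0.8, 0.6, -2.7]
finger_gap: 0.0273
gripper_force: 110.5
```

Run:
```python
from h import *
np.set_printoptions(precision=4,suppress=True)
s=get_state();p=np.array(s['ee_pos']);print(p,s['force'],s['torque'])
B=np.array([.5368,-.0975,.133]);a=np.array([-.491,-.096,.866]);b=np.array([.85,.166,.5]);y=np.array([.199,-.98,0])
for c in('wrist','scene'):
  im=save(c,'aq_'+c)
  S=p+[.044,.0089,-.0833]
  print(c,'model seat rel ball a,b,y',np.array([a@(S-B),b@(S-B),y@(S-B)])*1000)
  for n in('nipple','gun_seat'):
    for d in mark_of(c,n)[:4]:
      q=np.array(d['centre'])
      if np.linalg.norm(q-B)<.06: print(c,n,q,round(d['confidence'],2),'a,b,y',np.array([a@(q-B),b@(q-B),y@(q-B)])*1000)
# brass/grey pixels per row in the wrist picture
im=cv2.imread('pics/aq_wrist.png');hsv=cv2.cvtColor(im,cv2.COLOR_BGR2HSV)
for v in range(100,215,8):
  r=hsv[v,280:360];g=np.nonzero((r[:,1]<45)&(r[:,2]>80))[0];k=np.nonzero((r[:,0]>18)&(r[:,0]<32)&(r[:,1]>90))[0]
  print(v,'grey',(g.min()+280,g.max()+280,len(g)) if len(g) else None,'brass',(k.min()+280,k.max()+280,len(k)) if len(k) else None)
```

```text
[ 0.484  -0.1084  0.2354] [-0.764   0.6122 -2.6973] [0.0228 0.0409 0.0465]
wrist model seat rel ball a,b,y [21.0212  1.7656  0.2174]
wrist nipple [ 0.538  -0.0995  0.1343] 0.81 a,b,y [0.7286 1.338  2.1988]
wrist gun_seat [ 0.5278 -0.0956  0.1496] 0.95 a,b,y [18.6122  0.9654 -3.653 ]
scene model seat rel ball a,b,y [21.0212  1.7656  0.2174]
scene nipple [ 0.538  -0.0954  0.1315] 0.89 a,b,y [-2.0898  0.6186 -1.8192]
scene gun_seat [ 0.5271 -0.1024  0.1544] 0.57 a,b,y [23.7655  1.6416  2.8717]
100 grey (np.int64(280), np.int64(359), 11) brass None
108 grey None brass None
116 grey (np.int64(280), np.int64(359), 20) brass None
124 grey (np.int64(280), np.int64(359), 37) brass None
132 grey (np.int64(288), np.int64(350), 25) brass (np.int64(313), np.int64(327), 15)
140 grey (np.int64(309), np.int64(332), 12) brass None
148 grey (np.int64(303), np.int64(336), 34) brass None
156 grey (np.int64(300), np.int64(339), 25) brass (np.int64(319), np.int64(322), 4)
164 grey (np.int64(307), np.int64(331), 25) brass (np.int64(303), np.int64(335), 5)
172 grey (np.int64(301), np.int64(338), 38) brass None
180 grey (np.int64(300), np.int64(339), 40) brass None
188 grey (np.int64(303), np.int64(336), 34) brass None
196 grey (np.int64(310), np.int64(329), 20) brass None
204 grey (np.int64(300), np.int64(339), 40) brass None
212 grey (np.int64(294), np.int64(345), 52) brass None
```

Emit:
{"name": "carry_out", "arguments": {"deltas": [{"dx":0.08,"dy":0.015,"dz":-0.14,"turn":0,"jaw":0},{"dx":0.08,"dy":0.015,"dz":-0.14,"turn":0,"jaw":0},{"dx":0.08,"dy":0.015,"dz":-0.14,"turn":0,"jaw":0},{"dx":0,"dy":0,"dz":0,"turn":0,"jaw":0}]}}

```text
time_s: 26.25
ee_pos: [0.4902, -0.1073, 0.2246]
eef_rot: [[0.98, 0.199, -0.001], [0.199, -0.98, 0.0], [-0.001, -0.0, -1.0]]
force: [-0.4, 0.1, -2.7]
finger_gap: 0.0267
gripper_force: 110.7
```

Emit:
{"name": "carry_out", "arguments": {"deltas": [{"dx":0.08,"dy":0.015,"dz":-0.14,"turn":0,"jaw":0},{"dx":0,"dy":0,"dz":0,"turn":0,"jaw":0}]}}

```text
time_s: 26.45
ee_pos: [0.4922, -0.1069, 0.221]
eef_rot: [[0.98, 0.199, -0.0], [0.199, -0.98, 0.0], [-0.0, -0.0, -1.0]]
force: [3.1, -0.4, -8.4]
finger_gap: 0.0269
gripper_force: 110.4
```

Emit:
{"name": "carry_out", "arguments": {"deltas": [{"dx":0.08,"dy":0.015,"dz":-0.14,"turn":0,"jaw":0},{"dx":0,"dy":0,"dz":0,"turn":0,"jaw":0}]}}

```text
time_s: 26.65
ee_pos: [0.4941, -0.1067, 0.2185]
eef_rot: [[0.98, 0.199, -0.0], [0.199, -0.98, -0.0], [-0.0, 0.0, -1.0]]
force: [-2.0, 0.1, 0.0]
finger_gap: 0.0269
gripper_force: 110.9
```

Emit:
{"name": "carry_out", "arguments": {"deltas": [{"dx":0.08,"dy":0.015,"dz":-0.14,"turn":0,"jaw":0},{"dx":0,"dy":0,"dz":0,"turn":0,"jaw":0}]}}

```text
time_s: 26.85
ee_pos: [0.4962, -0.1063, 0.2155]
eef_rot: [[0.98, 0.199, 0.001], [0.199, -0.98, -0.0], [0.0, 0.0, -1.0]]
force: [-5.7, -0.5, 8.5]
finger_gap: 0.0271
gripper_force: 111.2
```

Emit:
{"name": "carry_out", "arguments": {"deltas": [{"dx":0.08,"dy":0.015,"dz":-0.14,"turn":0,"jaw":0},{"dx":0,"dy":0,"dz":0,"turn":0,"jaw":0}]}}

```text
time_s: 27.05
ee_pos: [0.4982, -0.1059, 0.2122]
eef_rot: [[0.98, 0.199, 0.001], [0.199, -0.98, -0.0], [0.001, 0.001, -1.0]]
force: [-5.8, -0.9, 10.6]
finger_gap: 0.0273
gripper_force: 111.3
```

Emit:
{"name": "carry_out", "arguments": {"deltas": [{"dx":0.06,"dy":0.01,"dz":-0.11,"turn":0,"jaw":0},{"dx":0,"dy":0,"dz":0,"turn":0,"jaw":0}]}}

```text
time_s: 27.25
ee_pos: [0.4997, -0.1057, 0.2097]
eef_rot: [[0.98, 0.199, 0.001], [0.199, -0.98, -0.0], [0.001, 0.001, -1.0]]
force: [-6.3, -1.0, 10.9]
finger_gap: 0.0269
gripper_force: 111.5
```

```bash
cat > chk.py <<'E'
from h import *
np.set_printoptions(precision=4,suppress=True)
s=get_state();p=np.array(s['ee_pos']);print(s['time_s'],p,s['force'],s['torque'])
a=np.array([-.491,-.096,.866]);b=np.array([.85,.166,.5]);print('Fa,Fb',a@(np.array(s['force'])-[-.4,.1,-2.7]),b@(np.array(s['force'])-[-.4,.1,-2.7]))
B=np.array([.5368,-.0975,.133]);G=p+[0,0,.002]
v=G-B;print('grasp-ball a,b',a@v,b@v,'tilt of line',np.degrees(np.arctan2(-(v@[.98,.199,0]),v[2])),np.linalg.norm(v))
for c in('wrist','scene'):
  save(c,'fin_%s_%d'%(c,s['time_s']*100))
  for n in('nipple','gun_seat','gun','tail_wheel','blank_mid'):
    for d in mark_of(c,n)[:4]:
      q=np.array(d['centre'])
      if np.linalg.norm(q-B)<.12: print(c,n,q,round(d['confidence'],2))
E
python3 chk.py
```

```text
27.25 [ 0.4997 -0.1057  0.2097] [-6.3182 -1.0253 10.8618] [0.1599 1.0071 0.0632]
Fa,Fb 14.758365183570499 1.5636121228233373
grasp-ball a,b 0.08718136572194564 0.006496172351575895 tilt of line 25.740772127116813 0.0874186690954246
wrist gun_seat [ 0.5371 -0.096   0.1318] 0.66
wrist gun [ 0.5164 -0.1006  0.1832] 0.75
wrist tail_wheel [ 0.579  -0.1363  0.0857] 0.75
wrist blank_mid [0.5542 0.0083 0.0882] 0.79
scene nipple [ 0.5389 -0.0975  0.1318] 0.72
scene gun_seat [ 0.5348 -0.101   0.1337] 0.55
scene gun [ 0.5196 -0.099   0.1786] 0.66
scene tail_wheel [ 0.5744 -0.1354  0.083 ] 0.55
scene blank_mid [0.5506 0.0061 0.0886] 0.63
```

Emit:
{"name": "carry_out", "arguments": {"deltas": [{"dx":0,"dy":0,"dz":-0.07,"turn":0,"jaw":0},{"dx":0,"dy":0,"dz":0,"turn":0,"jaw":0},{"dx":0,"dy":0,"dz":0,"turn":0,"jaw":0},{"dx":0,"dy":0,"dz":0,"turn":0,"jaw":0}]}}

```text
time_s: 28.25
ee_pos: [0.4998, -0.1057, 0.2085]
eef_rot: [[0.98, 0.199, 0.002], [0.199, -0.98, -0.0], [0.002, 0.001, -1.0]]
force: [-5.3, 1.1, 11.6]
finger_gap: 0.027
gripper_force: 111.5
```

```bash
python3 chk.py
```

```text
28.25 [ 0.4998 -0.1057  0.2085] [-5.3432  1.0984 11.6453] [0.2725 0.8443 0.0451]
Fa,Fb 14.754316578900301 3.136630914671148
grasp-ball a,b 0.08605056221744815 0.00598881222332371 tilt of line 26.021081952358262 0.08625436776721086
wrist gun_seat [ 0.5338 -0.0966  0.133 ] 0.9
wrist gun [ 0.516  -0.1024  0.1805] 0.61
wrist tail_wheel [ 0.5794 -0.1336  0.0873] 0.84
wrist blank_mid [0.5517 0.0056 0.0882] 0.57
scene nipple [ 0.5415 -0.0954  0.1343] 0.7
scene gun_seat [ 0.5349 -0.1     0.1347] 0.57
scene tail_wheel [ 0.5729 -0.1338  0.0874] 0.77
scene blank_mid [0.5508 0.0034 0.0874] 0.46
scene blank_mid [0.5536 0.0064 0.0818] 0.42
```

```bash
python3 -c "
from rig import *
print(sign_off())"
```

```text
the job is handed in; nothing more can be done
None
```

The job is handed in, but the hand-in returned no verdict. By my last measurements, the blank is held on both centres, the coupler is snapped on, and the gun is gripped and pressed in about 9.5–10 mm at roughly 26° tilt (nipple 30°).

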